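# Bring a sample drawer's bottle follower up to its notch and hold it

## Robot

A 6-joint arm with a two-finger parallel gripper is mounted at the origin on the work surface. World frame = base frame: x ahead of the robot, y to its left, z up, the work surface at z = 0. Lengths are in m, angles in degrees, forces in N, time in s.
With the tool pointing down it reaches from about 0.225 to 0.725 m from the base axis. Payload 3.1 kg.
Tool frame: the origin (TCP) lies on the centre line of the jaws, within the pads' length; the fingertips stand 17 mm ahead of it and the grasp point (between the pads) lies 2 mm behind it; z points along the fingers, y is the direction in which the jaws open and shut (so a half turn about z gives the same grasp; the last joint's range is limited). The gripper opens to 85 mm and grips with 20 to 120 N. Pads are 22 mm wide; open, the fingers measure 114 mm over their backs; the gripper's body (76 mm by 85 mm) begins 54 mm behind the grasp point. The pads swing forward as they close: fully open they stand 13 mm farther back than shut.
Start: joints at [-7.322, 2.75, 5.684, 92.934, 0, 82.678], TCP at [0.525, -0, 0.248] pointing down, gripper open.
Joint ranges: [-166.93, 166.93], [-56.73, 111.36], [-69.38, 81.34], [-121.58, 131.49], [-85.45, 84.26], [-180, 180]. Speed limits (degrees/s): [159.86, 159.86, 180, 180, 180, 180].

## Interface

Orientations are given as [roll, pitch, yaw] about the fixed x, y, z axes, in that order (R = Rz(yaw) Ry(pitch) Rx(roll)).
In Python, from station import r gives the robot as it stands. The module is installed in compiled form; this text tells all that it offers. Calls block until the motion is done:
- r.movep(position, orientation): joint-space move of the TCP to a pose.
- r.servo_line(position, v=0.15, ori=None): straight line of the TCP; ori=None keeps the orientation; v is the mean speed in m/s.
- r.movej(angles): joint-space move.
- r.open() and r.clamp(newtons=None): open the fingers fully, or close them until they stop; newtons is the grip in N (None keeps the last).
- r.wait(seconds).
- r.solve_ik(position, orientation): joint angles nearest the present ones, or None.
- r.read_state(): the state.
- r.get_image(name): name is "scene" or "side" or "wrist"; returns the picture (400x640x3 uint8, blue, green, red); there is no depth.
- r.camera_info(name): a dict with "K" (3x3 intrinsics, pixels), "k1" (the pictures are not rectified: a ray, as slopes to the right and down, at radius r is drawn at 1 + k1 r^2 times it, then the intrinsics apply), "pose" (4x4, takes a point from camera to world coordinates); the wrist camera has in their place "mount" (4x4, takes a point from camera to tool coordinates, whose origin is the TCP and whose axes are the flange's). Camera axes: x right, y down, z forward; pixel columns grow to the right and rows downward; lengths in m; the calibration is good to about 2 mm. A picture is of the moment at which its call begins: read the wrist's pose just before it. camera_info takes no time and is no camera call.
A pose or a line that the arm cannot do raises r.MotionError and nothing moves.
- r.close_job(): hands the job in, once; it reports no verdict.
The state is a dict: "time": time; "joints": joint angles; "joint_velocities": joint speeds; "joint_torque": joint torques, N m; "tool_pos": TCP position; "tcp_rot": TCP orientation; "ft_force": force on the tool from outside, world axes, zero at the start; "ft_torque": the same for the moment, N m; "finger_gap": opening from 0.0 (shut) to 1.0 (fully open).
Only numpy, scipy, OpenCV 4.12 (cv2) and the standard library are available. Lean on these libraries where they do the work, as an engineer would, in place of code of your own. Each camera call takes 0.05 s, during which the arm holds its last target.

## Task

The follower plate in the sample drawer has been left slack at the back. Pull the drawer out to its stop by the bar handle, then take the follower by its black finger grip and slide it along its rail towards the bottles until you feel its spring ball drop into the notch; do not force it on past the notch, and leave the bottles standing and the jar on top of the unit alone. Finish while still holding: keep the grip pinched in the fingers with the follower sitting in its notch, so that its clamp screw can be done up.

Things in the scene. Friction and masses are not known exactly. Their poses are not given: they have to be found in the camera images.
- unit_front (a point): middle of the upper front edge of the grey steel bench drawer unit, 115 mm above the bench; the unit has one drawer, is fixed on the bench, 320 mm deep, 270 wide, and stands turned, with its drawer front towards the robot's right (-y) and partly towards the robot. x points straight back into it (the drawer opens along -x), y level along the front edge, z up
- drawer (a joint): opening of the unit's drawer in m: 0 shut, 0.20 out at its stop; about 2.5 N of friction, and it stays where it is left. Its tray has sides that end about 75 mm above the bench; the drawer front ends 111 mm above it
- drawer_handle (a point): middle of the drawer's steel bar handle: a level round bar about 10 mm thick and 110 mm long on two end posts, its centre line 35 mm in front of the drawer front, 84 mm above the bench (31 mm below the unit's top). Axes as the unit's, y along the bar. It moves with the drawer
- follower_grip: the follower's black upright finger grip, inside the unit until the drawer is out: 16 mm wide (y), 26 mm long (x, along the rail; axes as the unit's). This point is on its centre line 12 mm below its top, 88 mm above the bench. It is pinched from above, side to side; beside it nothing stands higher than 60 mm above the bench for 80 mm each way. With the drawer out it is over 40 mm clear of the unit's body
- follower_plate (a point): middle of the follower's upright aluminium plate, which closes up the bottles: 4 mm thick, 200 mm wide, its top 85 mm above the bench, 34 mm in front of the grip. Plate, grip and the saddle they stand on (top 48 mm above the bench) are one piece, the follower, sliding along a rail in the middle of the tray
- follower (a joint): how far the follower has been slid towards the drawer front and the bottles, in m: 0 at the back, 0 to 0.030 at the start, 1 to 2 N of friction. The notch is at 0.065: over the last 5 mm before it a spring ball under the follower pulls it in, and it then takes about 13 N along the rail to push it out again, which throws it about 5 mm on. About 8 mm past the notch the plate meets the bottles
- bottle1_mid (a point): middle of a small glass sample bottle with a black cap, 34 mm across and 60 mm high, standing loose in the front of the drawer between the drawer front and the follower's plate (the one farthest from the robot); its top is 80 mm above the bench
- bottle2_mid (a point): the same, middle bottle
- bottle3_mid (a point): the same, the bottle nearest the robot
- jar_mid (a point): middle of a white plastic jar with a black cap, 70 mm across and 110 mm high, standing loose on top of the unit

How it is judged (in metres and radians):
On the way, in this order (a step that is already met when the one before it is completed fails the run):
1. the drawer is pulled out to its stop while the follower is still at the back (value of joint drawer above 0.188 m and value of joint follower below 0.05 m), for 0.2 s.
2. the follower, in the fingers, is in its notch (value of joint follower between 0.063 and 0.067 m and contact force between the fingers and follower_grip above 5 N), for 0.3 s.
At the end, for the whole second after the job is handed in: The drawer is out at its stop (within 12 mm), the follower is at rest in its notch (within 2 mm) and still pinched in the fingers (more than 5 N on its grip), the three bottles stand upright (within 0.2 rad) and the jar is where it was (within 20 mm) (all of step 2 and value of joint drawer above 0.188 m and velocity of joint follower between -0.01 and 0.01 m/s and angle between each of bottle1_mid, bottle2_mid, bottle3_mid's own z axis and vertical below 0.2 rad and distance of jar_mid from where it was at the start of the episode below 0.02 m); the arm keeps its last pose, push and grip.
It fails at once if the follower is forced past its notch (8 mm or more) (value of joint follower above 0.073 m).
It fails at once if a bottle in the drawer is knocked over (angle between any of bottle1_mid, bottle2_mid, bottle3_mid's own z axis and vertical above 0.5 rad).
It fails at once if the jar on top of the unit is shoved or tipped (distance of jar_mid from where it was at the start of the episode above 0.03 m or angle between jar_mid's own z axis and vertical above 0.3 rad).
It also fails if it takes over 54 s, if anything falls off the work surface, if the arm or the gripper's body presses on something with over 40 N, if the wrist force passes 120 N, or if a joint passes its speed limit or range.

## Working session

There is one attempt and no reset: what is moved stays moved. The work goes in short steps, each a Python script; the robot and the scene stay as the last script left them, time stands still between calls to the robot, and variables do not carry over. Pictures are saved under pics/ and viewed, and the job is handed in when it is done.

```bash
mkdir -p pics; python3 - <<'E'
from station import r
import cv2,numpy as np
np.set_printoptions(precision=4,suppress=True)
for n in ["scene","side","wrist"]:
    cv2.imwrite(f"pics/{n}0.png",r.get_image(n)); print(n,r.camera_info(n))
print(r.read_state())
E
```

```text
scene {'K': array([[414.3779,   0.    , 315.5628],
       [  0.    , 414.3779, 208.2527],
       [  0.    ,   0.    ,   1.    ]]), 'k1': -0.028021014907571615, 'pose': array([[ 0.215 ,  0.6216, -0.7533,  1.0748],
       [ 0.9765, -0.1282,  0.173 , -0.057 ],
       [ 0.011 , -0.7728, -0.6345,  0.5592],
       [ 0.    ,  0.    ,  0.    ,  1.    ]])}
side {'K': array([[407.1265,   0.    , 315.9749],
       [  0.    , 407.1265, 207.1265],
       [  0.    ,   0.    ,   1.    ]]), 'k1': -0.02886965166183074, 'pose': array([[-0.9992, -0.019 ,  0.0356,  0.5681],
       [-0.0402,  0.5417, -0.8396,  0.6306],
       [-0.0033, -0.8404, -0.542 ,  0.4679],
       [ 0.    ,  0.    ,  0.    ,  1.    ]])}
wrist {'K': array([[355.9828,   0.    , 320.8786],
       [  0.    , 355.9828, 199.6469],
       [  0.    ,   0.    ,   1.    ]]), 'k1': -0.005469629229087371, 'mount': array([[ 0.001 , -0.9573, -0.2891,  0.0738],
       [ 1.    ,  0.0008,  0.0006,  0.0004],
       [-0.0004, -0.2891,  0.9573, -0.1251],
       [ 0.    ,  0.    ,  0.    ,  1.    ]])}
{'time': 0.15, 'joints': array([-7.3218,  2.7834,  5.6122, 92.932 ,  0.0008, 82.6785]), 'joint_velocities': array([-0.0585, -0.031 ,  0.1595, -0.0738,  0.1398, -0.0589]), 'joint_torque': array([  0.0019, -33.9259,  32.0424,   0.0153,  -0.0001,  -0.    ]), 'tool_pos': array([0.5246, 0.0001, 0.2474]), 'tcp_rot': array([-179.8977,   -0.014 ,   89.9997]), 'ft_force': array([-1.2309,  0.4592, -0.7904]), 'ft_torque': array([ 0.0254,  0.0031, -0.0341]), 'finger_gap': 1.0066773649245935}
```

View pics/scene0.png

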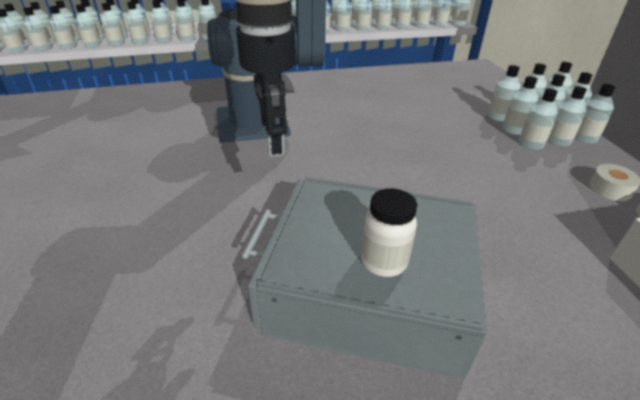

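View pics/side0.png

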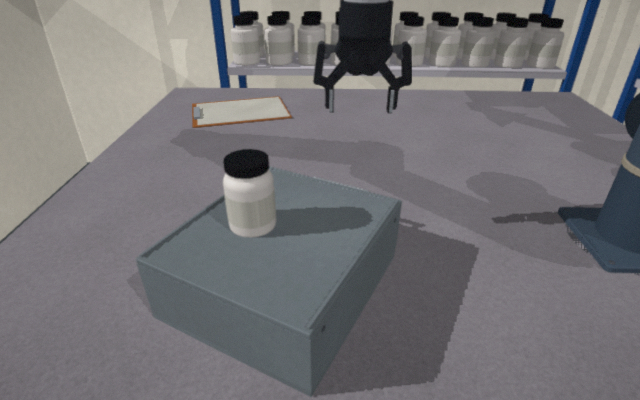

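View pics/wrist0.png

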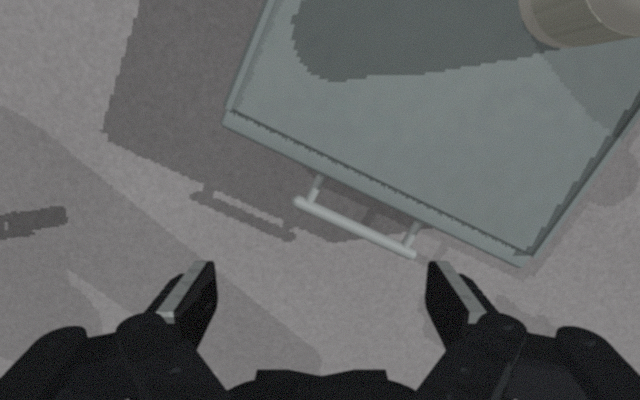

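The scene and side views show the shut unit with the jar on top. In the wrist view the bar handle runs from about (300,202) to (412,255), and the unit's front top edge from about (225,115) to (525,262).

```bash
cat > h.py <<'E'
from station import r
import cv2,numpy as np
from scipy.spatial.transform import Rotation as R
np.set_printoptions(precision=4,suppress=True)
def campose(n,st=None):
    c=r.camera_info(n)
    if n!="wrist": return c,np.array(c["pose"])
    T=np.eye(4); T[:3,:3]=R.from_euler('xyz',st["tcp_rot"],degrees=True).as_matrix(); T[:3,3]=st["tool_pos"]
    return c,T@np.array(c["mount"])
def rays(n,px,st=None):
    c,P=campose(n,st); k=c["k1"]
    p=cv2.undistortPoints(np.array(px,float).reshape(-1,1,2),c["K"],np.array([k,0,0,0.])).reshape(-1,2)
    d=np.c_[p,np.ones(len(p))]@P[:3,:3].T
    return P[:3,3],d
def plane(n,px,z,st=None):
    o,d=rays(n,px,st); return o+d*((z-o[2])/d[:,2])[:,None]
def snap(n,name):
    st=r.read_state(); im=r.get_image(n); cv2.imwrite(f"pics/{name}.png",im); return st,im
E
python3 - <<'E'
from h import *
st=r.read_state(); im=cv2.imread("pics/wrist0.png")
hsv=cv2.cvtColor(im,cv2.COLOR_BGR2HSV)
g=im.min(2)
for name,(x0,y0,x1,y1) in dict(bar=(285,190,425,265)).items():
    sub=im[y0:y1,x0:x1]
    print(im[228,356],im[202,300],im[220,330],im[150,240],im[255,330],im[300,300])
    m=((sub[...,1].astype(int)>145)).astype(np.uint8)
    n,l,s,c=cv2.connectedComponentsWithStats(m); i=1+np.argmax(s[1:,4]); print(s[1:])
    ys,xs=np.where(l==i); rr=cv2.minAreaRect(np.c_[xs+x0,ys+y0].astype(np.float32)); print(rr)
    b=cv2.boxPoints(rr); print(b); 
    P=plane("wrist",b,0.084,st); print(P)
print(plane("wrist",[(300,202),(412,255)],0.084,st))
e=plane("wrist",[(225,115),(525,262)],0.115,st);print(e,np.linalg.norm(e[1]-e[0]))
es=plane("scene",[(305,181),(262,284)],0.115);print(es,np.linalg.norm(es[1]-es[0]))
print(plane("scene",[(273,212),(248,256)],0.084))
E
python3 -c "
import cv2
im=cv2.imread('pics/wrist0.png');cv2.imwrite('pics/w0c.png',cv2.resize(im[90:280,200:540],None,fx=2.3,fy=2.3))"
```

```text
[161 160 154] [162 160 158] [134 135 131] [96 96 98] [125 124 129] [134 132 135]
[[ 10   0 121  68 931]]
((358.33453369140625, 220.75933837890625), (132.421875, 20.460853576660156), 24.72731590270996)
[[293.9152 202.3557]
 [302.4739 183.7709]
 [422.7539 239.163 ]
 [414.1951 257.7478]]
[[ 0.502  -0.0157  0.084 ]
 [ 0.5095  0.0006  0.084 ]
 [ 0.6142 -0.0493  0.084 ]
 [ 0.6081 -0.0672  0.084 ]]
[[ 0.5072 -0.0154  0.084 ]
 [ 0.6059 -0.0645  0.084 ]]
[[ 0.4572  0.0584  0.115 ]
 [ 0.688  -0.0557  0.115 ]] 0.2574589595138846
[[ 0.4666  0.0621  0.115 ]
 [ 0.6935 -0.0438  0.115 ]] 0.2504341224951801
[[ 0.5056 -0.0041  0.084 ]
 [ 0.6054 -0.0578  0.084 ]]
```

View pics/w0c.png

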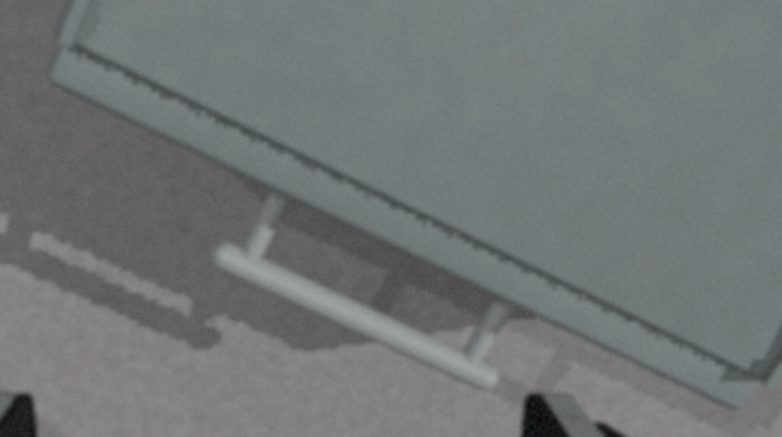

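```bash
python3 - <<'E'
from h import *
im=cv2.imread("pics/scene0.png"); cv2.imwrite("pics/s0c.png",cv2.resize(im[170:300,220:330],None,fx=5,fy=4.5,interpolation=cv2.INTER_CUBIC))
st=r.read_state()
# jar: base in scene & side
print("jar base",plane("scene",[(387,271)],0.115),plane("side",[(252,233)],0.115))
print("jar top",plane("scene",[(394,205)],0.225),plane("side",[(247,161)],0.225))
bar=np.array([0.556,-0.040,0.084]); th=np.radians(63.6)
ux=np.array([np.cos(th),np.sin(th),0]); uy=np.array([-ux[1],ux[0],0]); uz=np.array([0,0,1.])
for a in range(0,75,10):
  A=np.radians(a)
  z=np.cos(A)*ux-np.sin(A)*uz
  for s in (1,-1):
    y=s*(np.sin(A)*ux+np.cos(A)*uz); x=np.cross(y,z)
    e=R.from_matrix(np.c_[x,y,z]).as_euler('xyz',degrees=True)
    out=[]
    for d in (-0.06,0,0.1,0.2,0.26):
        q=r.solve_ik(list(bar-ux*d+0.002*z if d>=0 and d<.25 else bar-ux*(0 if d<0 else .2)-0.06*z),list(e)); out.append(None if q is None else np.round(q).astype(int).tolist())
    print(a,s,e.round(1),out)
# hook vertical, jaws along bar
for yaw in (-26.4,153.6):
  for d in (0,.2):
    print(yaw,r.solve_ik(list(bar-ux*(d-0.02)),[180,0,yaw+90]),r.solve_ik(list(bar-ux*(d-0.02)),[180,0,yaw]))
E
```

```text
jar base [[0.7064 0.1338 0.115 ]] [[0.6817 0.1567 0.115 ]]
jar top [[0.692  0.1346 0.225 ]] [[0.6809 0.1437 0.225 ]]
0 1 [ 90.    0.  153.6] [[-49, 53, 2, 129, 67, -90], [-43, 51, 0, 128, 73, -90], [-53, 54, 4, 130, 63, -90], None, None]
0 -1 [-90.    0.  -26.4] [[-49, 53, 2, 129, 67, 90], [-43, 51, 0, 128, 73, 90], [-53, 54, 4, 130, 63, 90], None, None]
10 1 [100.    0.  153.6] [[-49, 40, -3, 112, 65, -67], [-43, 38, -7, 104, 71, -59], [-53, 43, 0, 115, 62, -71], [-61, 49, 9, 123, 54, -76], [-66, 53, 16, 128, 49, -78]]
10 -1 [-100.     0.   -26.4] [[-49, 40, -3, 112, 65, 113], [-43, 38, -7, 104, 71, 121], [-53, 43, 0, 115, 62, 109], [-61, 49, 9, 123, 54, 104], [-66, 53, 16, 128, 49, 102]]
20 1 [110.    0.  153.6] [[-47, 29, -7, 98, 61, -48], [-41, 26, -12, 87, 65, -38], [-51, 33, -5, 102, 58, -54], [-60, 40, 4, 111, 51, -63], [-65, 43, 11, 118, 47, -67]]
20 -1 [-110.     0.   -26.4] [[-47, 29, -7, 98, 61, 132], [-41, 26, -12, 87, 65, 142], [-51, 33, -5, 102, 58, 126], [-60, 40, 4, 111, 51, 117], [-65, 43, 11, 118, 47, 113]]
30 1 [120.    0.  153.6] [[-45, 19, -11, 89, 55, -33], [-39
[... 1393 characters left out ...]
7], [-44, 7, -11, 78, 19, -18], [-46, 6, -6, 86, 19, -21]]
70 -1 [-160.    -0.   -26.4] [[-24, 3, -9, 78, 20, -177], [-22, 5, -13, 70, 20, -175], [-33, 4, -14, 74, 20, 173], [-44, 7, -11, 78, 19, 162], [-46, 6, -6, 86, 19, 159]]
-26.4 [ -9.0352  10.2551  -4.9319  74.8129   0.     107.3648] [  -9.0352   10.2551   -4.9319   74.8129    0.     -162.6352]
-26.4 [-30.3561   3.1702 -12.6706  74.1592   0.      86.0439] [-30.3561   3.1702 -12.6706  74.1592   0.     176.0439]
153.6 [ -9.0352  10.2551  -4.9319  74.8129   0.     -72.6352] [-9.0352 10.2551 -4.9319 74.8129  0.     17.3648]
153.6 [-30.3561   3.1702 -12.6706  74.1592   0.     -93.9561] [-30.3561   3.1702 -12.6706  74.1592   0.      -3.9561]
```

View pics/s0c.png

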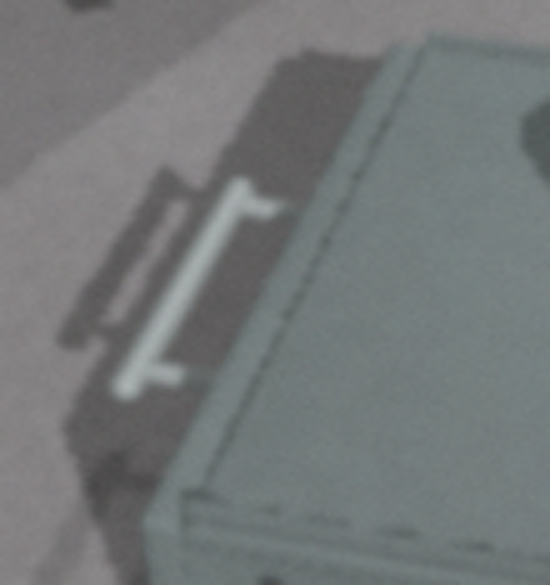

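```bash
cat >> h.py <<'E'
th=np.radians(63.6)
ux=np.array([np.cos(th),np.sin(th),0]); uy=np.array([-ux[1],ux[0],0]); uz=np.array([0,0,1.])
A=np.radians(30); tz=np.cos(A)*ux-np.sin(A)*uz; ty=np.sin(A)*ux+np.cos(A)*uz
E30=R.from_matrix(np.c_[np.cross(ty,tz),ty,tz]).as_euler('xyz',degrees=True).tolist()
E
python3 - <<'E'
from h import *
st=r.read_state()
w=plane("wrist",[(297.8,200.9),(413,254.8)],.084,st); s=plane("scene",[(267.8,211.1),(244.8,257.1)],.084)
for p in (w,s): print(p.mean(0),np.linalg.norm(p[1]-p[0]),np.degrees(np.arctan2(*(p[1]-p[0])[[1,0]])))
# triangulate ends
for a,b in (((297.8,200.9),(267.8,211.1)),((413,254.8),(244.8,257.1))):
    o1,d1=rays("wrist",[a],st);o2,d2=rays("scene",[b]); d1=d1[0];d2=d2[0]
    t=np.linalg.lstsq(np.c_[d1,-d2],o2-o1,rcond=None)[0]; print(o1+t[0]*d1,o2+t[1]*d2)
bar=np.array([.556,-.040,.084])
r.movep(list(bar-0.10*tz),E30)
st,im=snap("wrist","w1"); print(st["time"],st["tool_pos"],st["tcp_rot"]); snap("scene","s1")
E
```

```text
[ 0.5561 -0.0394  0.084 ] 0.11304255963108038 -26.202486023798045
[ 0.554  -0.0379  0.084 ] 0.11677204009048431 -25.382653529350286
[ 0.5056 -0.0133  0.0876] [ 0.5056 -0.0132  0.0876]
[ 0.6066 -0.064   0.0846] [ 0.607  -0.063   0.0842]
1.9833 [ 0.5177 -0.1174  0.1343] [120.0234   0.0223 153.6343]
```

View pics/w1.png

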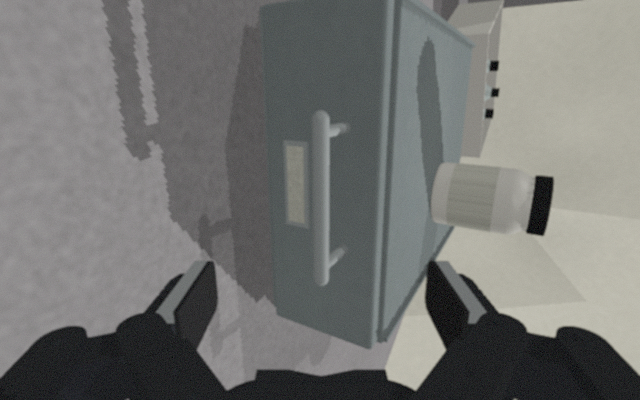

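View pics/s1.png

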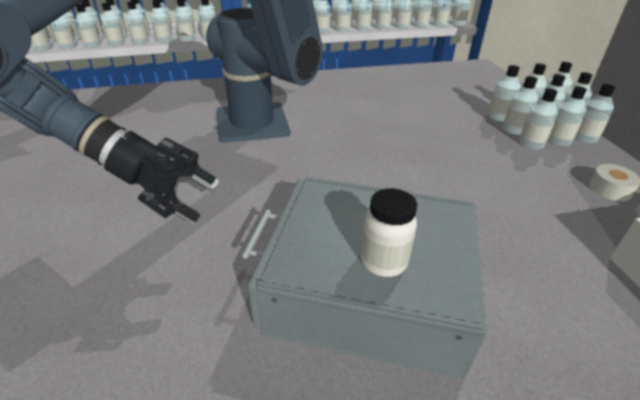

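```bash
python3 - <<'E'
from h import *
st=r.read_state()
p=plane("wrist",[(320.5,113),(321.5,282)],.084,st); print(p,p.mean(0),np.linalg.norm(p[1]-p[0]),np.degrees(np.arctan2(*(p[1]-p[0])[[1,0]])))
bar=np.array([.556,-.0395,.084])
r.servo_line(list(bar+0.002*tz),v=0.06)
st=r.read_state(); print(st["tool_pos"],st["ft_force"])
r.clamp(30)
st=r.read_state(); print(st["time"],st["tool_pos"],st["ft_force"],st["finger_gap"])
snap("wrist","w2")
E
```

```text
[[ 0.5012 -0.0129  0.084 ]
 [ 0.6072 -0.0635  0.084 ]] [ 0.5542 -0.0382  0.084 ] 0.11746304399890187 -25.49051785287769
[ 0.5569 -0.0383  0.0832] [ 0.2427 -0.4013  0.0668]
4.6167 [ 0.5567 -0.0381  0.0829] [-0.6917 -1.3317 -0.1112] 0.1125596925633799
```

View pics/w2.png

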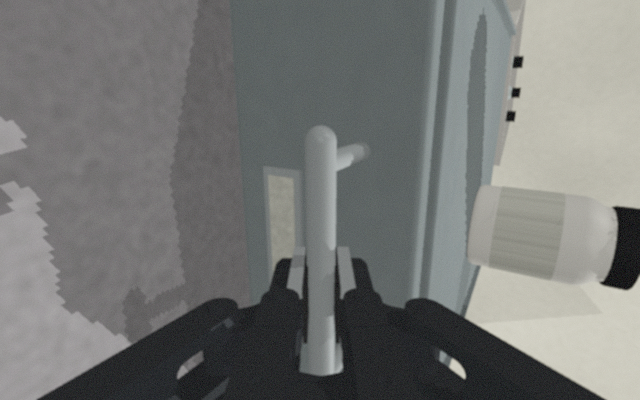

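The bar is pinched: the gap is about 9.6 mm and the bar is centred at column 321. Next I pull.

```bash
python3 - <<'E'
from h import *
t=np.radians(64); u=np.array([np.cos(t),np.sin(t),0])
p0=np.array(r.read_state()["tool_pos"])
for d in (.06,.12,.17,.19,.197,.2,.203):
    r.servo_line(list(p0-u*d),v=0.06)
    st=r.read_state(); print(d,(p0-st["tool_pos"])@u,st["tool_pos"],st["ft_force"],st["ft_force"]@u,st["finger_gap"],st["time"])
    if abs(st["ft_force"]@u)>14: break
snap("scene","s3"); snap("side","d3")
E
```

```text
0.06 0.060385558258876995 [ 0.5302 -0.0923  0.0829] [-2.8593 -1.992  -0.0208] -3.0438044536806803 0.11533958680690623 5.8167
0.12 0.1205143159496263 [ 0.5039 -0.1464  0.0829] [-2.6734 -1.5614  0.3449] -2.5752895234778586 0.11366845656893086 6.9667
0.17 0.17070124757430416 [ 0.4819 -0.1915  0.0829] [-4.2844 -0.8905  1.9252] -2.67848747397243 0.11483781208134554 7.95
0.19 0.1906315011385799 [ 0.4731 -0.2094  0.0829] [-2.7244 -1.3884  0.5537] -2.442181303159966 0.11673489181810014 8.4333
0.197 0.19738022105275393 [ 0.4702 -0.2155  0.0829] [-3.8298 -1.2012  1.7906] -2.7585404005985352 0.11625687138652042 8.7
0.2 0.19993452621945612 [ 0.469  -0.2178  0.0829] [-1.6314  1.215   0.7535] 0.3768997842764655 0.11547128529802697 8.95
0.203 0.20018496846256523 [ 0.4689 -0.218   0.0829] [ 6.2074 11.024  -2.8426] 12.6294656721543 0.11561906199364119 9.2
```

View pics/s3.png

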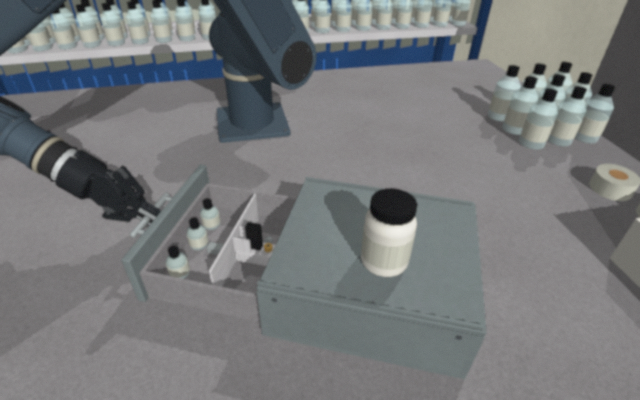

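View pics/d3.png

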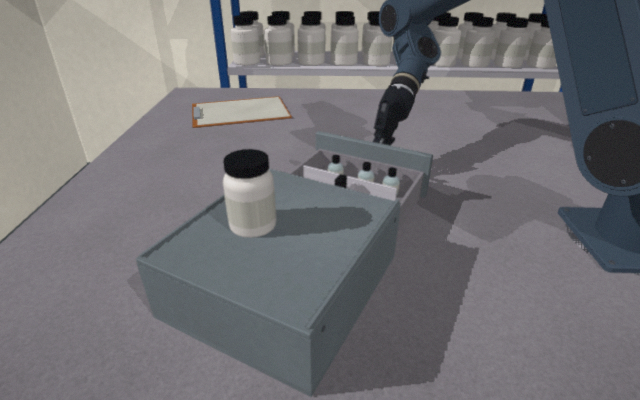

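The drawer is at its stop: travel was 0.200 m and the pull force jumped to 12.6 N. The scene shows all three bottles upright, and the black grip near (254,235). Next I release and look from above.

```bash
python3 - <<'E'
from h import *
u=np.array([np.cos(np.radians(64)),np.sin(np.radians(64)),0])
p=np.array(r.read_state()["tool_pos"])
r.servo_line(list(p+0.0005*u),v=.05)
r.open(); r.wait(.1)
st=r.read_state(); print(st["ft_force"],st["tool_pos"])
p=np.array(st["tool_pos"])
r.servo_line(list(p-0.09*tz),v=.12)
g=plane("scene",[(254,228)],.10)[0]; g2=plane("side",[(341,178)],.10)[0]; print("grip est",g,g2)
print([r.solve_ik([g[0],g[1],.27],[180,0,y]) for y in (64,-116)])
q=np.array(r.read_state()["tool_pos"]); r.servo_line([q[0],q[1],.25],v=.15)
r.movep([g[0],g[1],.27],[180,0,64])
st,_=snap("wrist","w4"); print(st["time"],st["tool_pos"],st["tcp_rot"]); snap("scene","s4")
E
```

```text
[0.72   0.2721 0.1042] [ 0.4691 -0.2175  0.0829]
grip est [ 0.5593 -0.0422  0.1   ] [ 0.5494 -0.0417  0.1   ]
[array([-11.1668,   8.5738,  14.435 ,  95.8612,   0.    , 104.8332]), array([-11.1668,   8.5738,  14.435 ,  95.8612,   0.    , -75.1668])]
14.6417 [ 0.559  -0.0425  0.2695] [-179.9376    0.0172   63.9744]
```

View pics/w4.png

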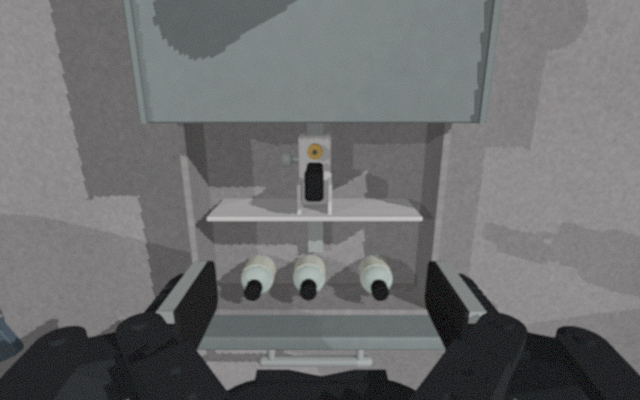

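View pics/s4.png

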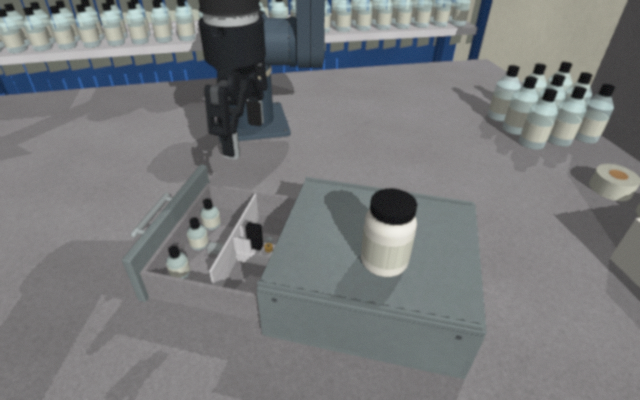

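```bash
python3 - <<'E'
from h import *
t=np.radians(64); u=np.array([np.cos(t),np.sin(t),0]); v=np.array([-u[1],u[0],0])
st=r.read_state(); im=cv2.imread("pics/w4.png")
g=cv2.cvtColor(im,cv2.COLOR_BGR2GRAY)
sub=g[140:215,285:345]; m=(sub<50).astype(np.uint8)
n,l,s,c=cv2.connectedComponentsWithStats(m); i=1+np.argmax(s[1:,4]); x,y,w,h,a=s[i]; print(x+285,y+140,w,h,a)
fl,fr=(x+285,y+140+h),(x+285+w,y+140+h)
F=plane("wrist",[fl,fr],.100,st); print(F,np.linalg.norm(F[1]-F[0])); 
gc=F.mean(0)+.013*u; print("grip wrist",gc)
# drawer direct: bar & plate checks
P=plane("wrist",[(208,218),(422,218)],.085,st); print("plate front top",P,np.linalg.norm(P[1]-P[0]),"grip->plate",(gc-P.mean(0))@u, "ang",np.degrees(np.arctan2(*(P[0]-P[1])[[1,0]])))
bar=np.array([.4691,-.2175,.084]); print("rel to bar u,v:",(gc-bar)@u,(gc-bar)@v)
cv2.imwrite("pics/w4c.png",cv2.resize(im[120:230,190:440],None,fx=3,fy=3)); 
s4=cv2.imread("pics/s4.png"); cv2.imwrite("pics/s4c.png",cv2.resize(s4[190:290,200:300],None,fx=6,fy=6,interpolation=cv2.INTER_CUBIC))
E
```

```text
305 163 18 38 590
[[ 0.54   -0.0514  0.1   ]
 [ 0.554  -0.0583  0.1   ]] 0.015582205398675516
grip wrist [ 0.5527 -0.0432  0.1   ]
plate front top [[ 0.4494 -0.0307  0.085 ]
 [ 0.6271 -0.1172  0.085 ]] 0.19763901091977248 grip->plate 0.03401256226536959 ang 154.0226791476833
rel to bar u,v: 0.19333805858002434 0.0013111596054256533
```

View pics/w4c.png

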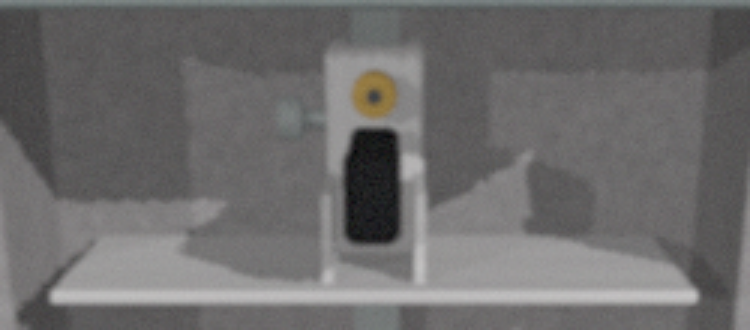

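View pics/s4c.png

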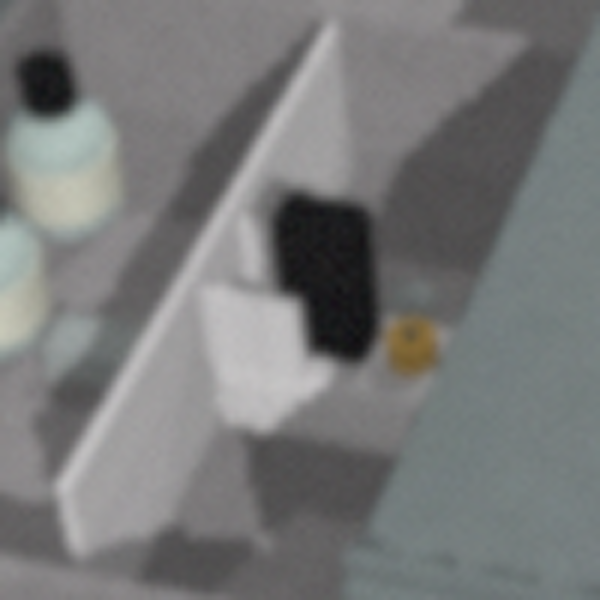

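The checks agree: grip 15.6 mm wide, plate 198 mm wide, and plate 34 mm in front of the grip. I'll go down and pinch.

```bash
python3 - <<'E'
from h import *
u=np.array([np.cos(np.radians(64)),np.sin(np.radians(64)),0])
E=[180,0,64]
r.servo_line([.5527,-.0432,.16],v=.12,ori=E)
r.servo_line([.5527,-.0432,.086],v=.06,ori=E)
st=r.read_state(); print(st["tool_pos"],st["ft_force"])
r.clamp(35)
r.wait(.2); st=r.read_state(); print(st["time"],st["tool_pos"],st["ft_force"],st["ft_force"]@u,st["finger_gap"]*85)
snap("wrist","w5"); snap("scene","s5")
E
```

```text
[ 0.5531 -0.0433  0.0866] [ 0.3027 -0.2438 -0.0828]
18.025 [ 0.5517 -0.0427  0.0861] [-3.6858  1.4028  4.1265] -0.35491371374915504 15.140776624683614
```

View pics/w5.png

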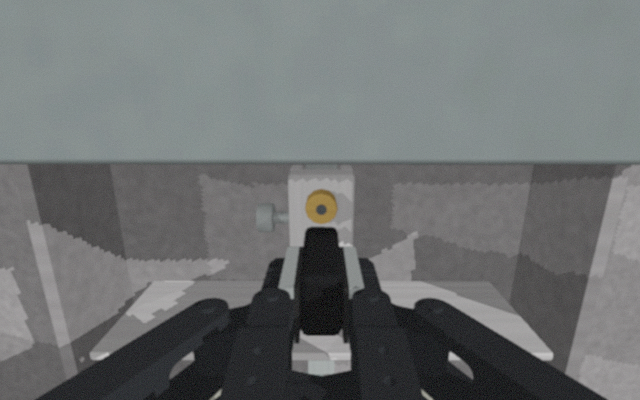

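View pics/s5.png

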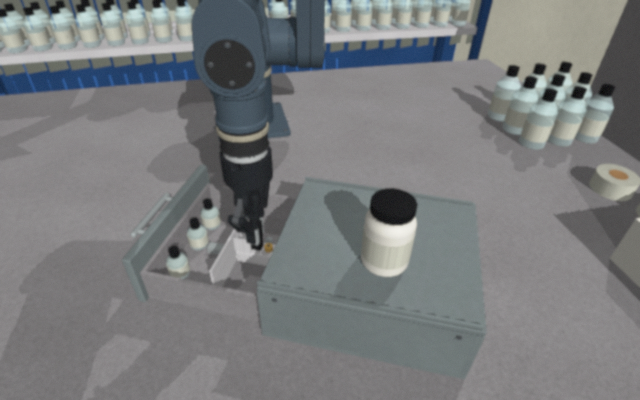

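```bash
python3 - <<'E'
from h import *
u=np.array([np.cos(np.radians(64)),np.sin(np.radians(64)),0])
p0=np.array(r.read_state()["tool_pos"]); p0[2]=.086; np.save("p0.npy",p0)
r.servo_line(list(p0-u*.028),v=.05)
d=.028; seen=False
while d<.066:
    st=r.read_state(); f=st["ft_force"]@u; a=(p0-st["tool_pos"])@u
    print("%.4f act %.4f f %.2f lat %.2f z %.2f t %.2f gap %.2f"%(d,a,f,st["ft_force"]@[-u[1],u[0],0],st["ft_force"][2],st["time"],st["finger_gap"]*85))
    if f<-4: seen=True; 
    if f>4.5 : print("STOP resist"); break
    if st["time"]>38: break
    if seen and f>-1.5: print("STOP in notch"); break
    d+=.0008; r.servo_line(list(p0-u*d),v=.02)
E
```

```text
0.0280 act 0.0280 f 1.21 lat 2.25 z 3.51 t 18.83 gap 15.23
0.0288 act 0.0288 f 0.23 lat 2.77 z 4.38 t 19.08 gap 15.45
0.0296 act 0.0298 f 1.39 lat 3.39 z 4.30 t 19.33 gap 15.40
0.0304 act 0.0305 f 0.77 lat 4.07 z 5.03 t 19.58 gap 15.95
0.0312 act 0.0314 f 1.49 lat 3.89 z 5.07 t 19.83 gap 15.78
0.0320 act 0.0322 f 0.50 lat 3.90 z 5.65 t 20.08 gap 15.67
0.0328 act 0.0330 f 1.10 lat 4.30 z 5.34 t 20.33 gap 15.19
0.0336 act 0.0338 f 0.56 lat 4.02 z 4.28 t 20.58 gap 15.01
0.0344 act 0.0346 f 0.96 lat 4.20 z 5.38 t 20.83 gap 15.50
0.0352 act 0.0354 f 0.28 lat 4.73 z 5.84 t 21.08 gap 15.21
0.0360 act 0.0362 f 1.03 lat 4.26 z 5.23 t 21.33 gap 15.27
0.0368 act 0.0370 f 1.12 lat 4.24 z 5.67 t 21.58 gap 15.47
0.0376 act 0.0378 f 1.26 lat 3.25 z 5.95 t 21.83 gap 15.41
0.0384 act 0.0386 f 0.79 lat 4.49 z 4.33 t 22.08 gap 15.12
0.0392 act 0.0394 f 0.29 lat 4.27 z 6.15 t 22.33 gap 15.43
0.0400 act 0.0402 f 0.32 lat 4.08 z 5.48 t 22.58 gap 15.39
0.0408 act 0.0410 f 2.46 lat 2.92 z 5.42 t 22.83 gap 15.55
0.0416 act 0.0419 f -0.39 lat 4.98 z 5.63 t 23.08 gap 15.44
0.0424 act 0.0426 f 1.07 lat 4.11 z 4
[... 457 characters left out ...]
16 lat 4.01 z 4.38 t 25.33 gap 15.34
0.0496 act 0.0510 f -2.16 lat 5.03 z 5.08 t 25.58 gap 15.53
0.0504 act 0.0519 f -2.08 lat 4.21 z 6.57 t 25.83 gap 15.43
0.0512 act 0.0520 f -0.23 lat 4.72 z 5.01 t 26.08 gap 15.19
0.0520 act 0.0522 f 0.77 lat 3.66 z 5.57 t 26.33 gap 15.26
0.0528 act 0.0528 f 1.55 lat 3.69 z 5.32 t 26.58 gap 15.42
0.0536 act 0.0535 f 2.08 lat 3.88 z 4.94 t 26.83 gap 15.52
0.0544 act 0.0543 f 2.27 lat 4.32 z 6.29 t 27.08 gap 15.62
0.0552 act 0.0551 f 1.77 lat 3.52 z 5.84 t 27.33 gap 15.49
0.0560 act 0.0555 f 3.60 lat 3.86 z 4.97 t 27.58 gap 15.41
0.0568 act 0.0557 f 4.45 lat 4.66 z 5.08 t 27.83 gap 15.26
0.0576 act 0.0558 f 5.98 lat 4.16 z 5.26 t 28.08 gap 15.38
STOP resist
```

Force pattern:
- At 0.049 the follower was pulled ahead as the ball dropped in.
- From 0.052 to 0.0555 the force held at about 2 N. That fits the ball's reaction having drawn the drawer back about 3.5 mm, which then slid out again with the follower seated.
- Resistance then climbs firmly to 6 N, with the drawer at its stop and the notch holding.

I'll ease the push and check the drawer position in the pictures.

```bash
python3 - <<'E'
from h import *
u=np.array([np.cos(np.radians(64)),np.sin(np.radians(64)),0])
p0=np.load("p0.npy")
r.servo_line(list(p0-u*.0565),v=.02)
st,_=snap("wrist","w6"); print((p0-st["tool_pos"])@u,st["ft_force"]@u,st["time"],st["finger_gap"]*85)
st,im6=snap("scene","s6"); snap("side","d6")
st=r.read_state(); print((p0-st["tool_pos"])@u,st["ft_force"]@u,st["time"])
# drawer front shift vs s4 (drawer at stop), via phase correlation of the drawer-front/handle patch
a=cv2.cvtColor(cv2.imread("pics/s4.png"),6).astype(np.float32); b=cv2.cvtColor(im6,6).astype(np.float32); c=cv2.cvtColor(cv2.imread("pics/s3.png"),6).astype(np.float32); e=cv2.cvtColor(cv2.imread("pics/s5.png"),6).astype(np.float32)
for nm,(x0,y0,x1,y1) in dict(front=(120,230,160,305),unit=(255,250,330,330),bottle=(160,240,192,280)).items():
  w=cv2.createHanningWindow((x1-x0,y1-y0),cv2.CV_32F)
  for k,i in dict(s3=c,s5=e,s6=b).items(): print(nm,k,cv2.phaseCorrelate(a[y0:y1,x0:x1],i[y0:y1,x0:x1],w))
# px per mm of drawer motion
from numpy.linalg import inv
cam,P=campose("scene"); 
def proj(X): q=inv(P)@np.r_[X,1]; return cv2.projectPoints(q[:3].reshape(1,1,3),np.zeros(3),np.zeros(3),cam["K"],np.array([cam["k1"],0,0,0.]))[0].ravel()
X=np.array([.4691,-.2175,.084])-.05*np.array([-u[1],u[0],0]); print("px for 10mm inward",proj(X+.01*u)-proj(X))
cv2.imwrite("pics/s6c.png",cv2.resize(im6[170:300,110:310],None,fx=3.9,fy=3.9,interpolation=cv2.INTER_CUBIC))
E
```

```text
0.05567554575943138 3.6409010213602704 28.3333 15.723200177932814
0.05568081002310429 4.210065494041439 28.4833
front s3 ((-0.43098064564050276, 0.3549958043075918), 1.062611089070638)
front s5 ((0.0071956363238641075, 0.4228098992620062), 0.745278039932251)
front s6 ((-0.133274234629706, 0.7486024275019432), 0.5891394495964051)
unit s3 ((0.45142013401707004, -0.007977560118192173), 1.123723482131958)
unit s5 ((0.22336726741600899, 0.14740275762046906), 0.7863269318739573)
unit s6 ((0.6506183001121926, 0.09189232527015889), 0.6176670923233032)
bottle s3 ((-0.6068588431753597, -0.0318294014241296), 1.0698273345828055)
bottle s5 ((-0.26899239695369204, -0.2863053439282268), 1.0413265094161033)
bottle s6 ((-0.9049658632224507, -0.27984605863934675), 0.8855506910011173)
px for 10mm inward [5.2877 1.0098]
```

View pics/s6c.png

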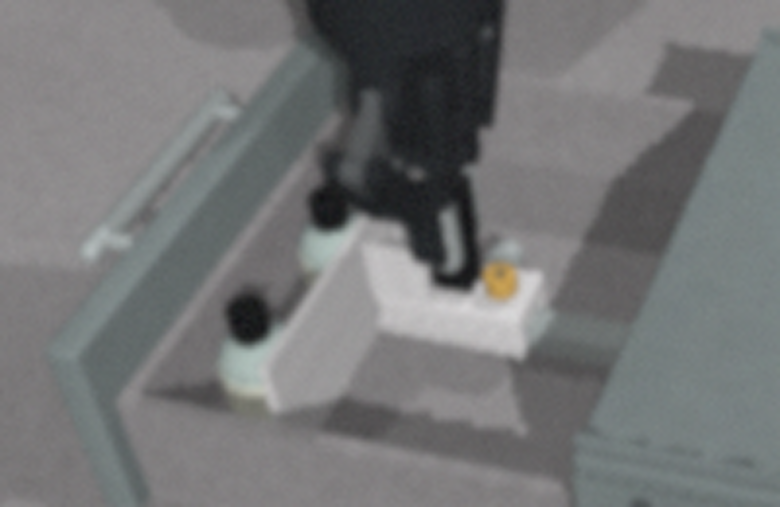

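View pics/w6.png

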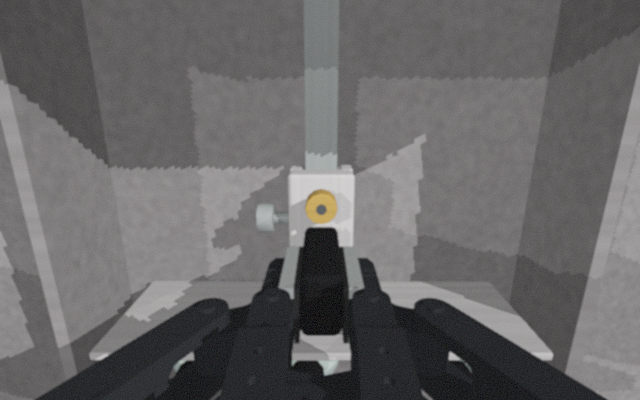

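View pics/d6.png

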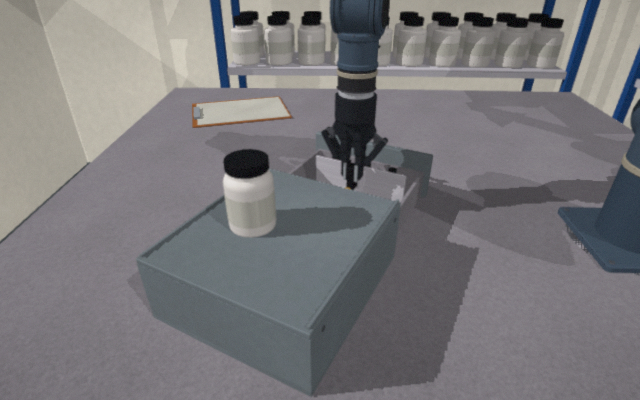

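```bash
python3 - <<'E'
from h import *
u=np.array([np.cos(np.radians(64)),np.sin(np.radians(64)),0])
p0=np.load("p0.npy")
r.servo_line(list(p0-u*.0558),v=.02); r.wait(.5)
for _ in range(3):
    st=r.read_state(); print((p0-st["tool_pos"])@u,st["ft_force"]@u,st["time"],st["finger_gap"]*85); r.wait(.2)
st4=dict(tool_pos=[.559,-.0425,.2695],tcp_rot=[-179.9376,.0172,63.9744])
im=cv2.imread("pics/w4.png"); g=cv2.cvtColor(im,6)[278:305,230:400]
n,l,s,c=cv2.connectedComponentsWithStats((g<50).astype(np.uint8))
P=plane("wrist",[(208,218),(422,218)],.085,st4).mean(0)-.0557*u
for k in range(1,n):
    if s[k,4]>60:
        b=(s[k,0]+s[k,2]/2+230, s[k,1]+s[k,3]+278); X=plane("wrist",[b],.080,st4)[0]
        print(b,s[k],"cap front edge",X,"plate face -> cap front edge",(P-X)@u)
E
```

```text
0.05558461448387977 1.3675684263514365 29.2333 15.59290760309697
0.05561521239312076 1.6944628184514614 29.4333 15.492282114277282
0.05561904861885579 2.6092256379702428 29.6333 15.592672455389637
(np.float64(252.5), np.int32(300)) [ 14   3  17  19 246] cap front edge [ 0.4416 -0.1265  0.08  ] plate face -> cap front edge 0.03402496129923946
(np.float64(308.0), np.int32(300)) [ 70   2  16  20 238] cap front edge [ 0.492 -0.151  0.08 ] plate face -> cap front edge 0.03395209782222419
(np.float64(380.0), np.int32(300)) [142   3  16  19 242] cap front edge [ 0.5574 -0.1829  0.08  ] plate face -> cap front edge 0.033903565346859385
```

Plate to bottles comes out at about 9 mm of clearance (34 mm, less 7.5 mm cap radius and 17 mm bottle radius). About 8 mm is expected at the notch, so this agrees. The force is small and steady, so I'm handing in.

```bash
python3 -c "
from station import r
r.close_job(); s=r.read_state(); print(s['time'],s['tool_pos'],s['ft_force'],s['finger_gap']*85)"
```

```text
the job is handed in; nothing more can be done
the job is handed in; nothing more can be done
```

I pulled the drawer out to its stop, slid the follower until its spring ball dropped into the notch, and handed in at about 30 s still holding the grip; no verdict was reported.

- **Drawer:** it travelled 0.200 m and then met a 12.6 N stop. The later picture puts it within about 2 mm of there.
- **Notch:** the grip moved about 55.6 mm in all. The ball's snap seems to have drawn the drawer back about 3.5 mm. I carried on until the drawer was out again and felt firm resistance of 6 N, well under the 13 N that would force it past, then eased the push to about 2 N.
- **Holding:** the fingers were set to 35 N on the grip, with a gap of about 15.5 mm on a 16 mm grip.
- **Bottles and jar:** my estimate of the gap between plate and bottles is about 9 mm, against about 8 mm expected. The last pictures show the jar in place. Two bottles are clearly upright, and the third was mostly hidden by the arm.

The one reading that disagreed was the image-shift check on the drawer. It was noisy, about 1 pixel, which is roughly 2 mm of drawer travel. The force readings support the drawer being at its stop.

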